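# Set the tilting angle table on the 55 mm block

## Robot

A 7-joint arm with a two-finger parallel gripper is mounted at the origin on the work surface. World frame = base frame: x ahead of the robot, y to its left, z up, the work surface at z = 0. Lengths are in mm, angles in rad, forces in N, time in s.
With the tool pointing down it reaches from about 400 to 875 mm from the base axis. Payload 19.3 kg.
Tool frame: the origin (TCP) lies at the very end of the fingers, on their centre line; the grasp point (between the pads) lies 19 mm behind it; z points along the fingers, y is the direction in which the jaws open and shut (so a half turn about z gives the same grasp; the last joint's range is limited). The gripper opens to 85 mm and grips with 20 to 120 N. Pads are 22 mm wide; open, the fingers measure 114 mm over their backs; the gripper's body (76 mm by 85 mm) begins 54 mm behind the grasp point. The pads swing forward as they close: fully open they stand 13 mm farther back than shut.
Start: joints at [1.073, 0.521, -0.036, 1.599, 0.021, 1.021, -0.113], TCP at [259.266, -568.679, 231.291] pointing down, gripper open.
Joint ranges: [-2.91, 2.91], [-0.3, 2.13], [-1.5, 1.42], [0.17, 2.43], [-1.26, 4.41], [0.16, 1.93], [-2.52, 2.52]. Speed limits (rad/s): [1.89, 1.89, 2.39, 2.39, 3.01, 3.01, 3.01].

## Interface

Orientations are given as a unit quaternion [x, y, z, w].
In Python, from rig import telemetry, vision, job_done gives the robot as it stands.
- The arm moves only by the tool move_arm, never from a script. Its argument "steps" is text: rows parted by semicolons, each of 5 numbers parted by spaces: the closure, from 0 (fully open) to 1 (shut), then the shift along the tool's x, y, z in mm, then the turn about the tool's z in degrees. A call has exactly 5 rows; each row shifts and turns the commanded pose from where the row before left it, along the tool's axes as they then stand; what a row does not reach is not made up. A row lasts 1/8 s, in which the tool goes at most 62.5 mm and 10.7 degrees, less where a joint would pass 70% of its speed; a pose out of reach is approached as far as the arm can. A call with a gripper value outside its range is refused whole. The fingers move at their own pace and stop on an object; "grip_force" is the grip in N (left out, the last holds). Time passes only in rows, so rows that do not move let the fingers close, or fill a call up. It gives the time, the measured TCP pose, the force and the opening at its end, in the units of the state.
- telemetry.get_obs(): the state, without advancing time (a new reading comes with each control period).
- vision.grab_frame(name): name is "scene" or "top" or "wrist"; returns (picture, depth): 384x512x3 uint8, red, green, blue; 384x512 float32, mm along the optical axis (not along the pixel's ray), 0 where there is no reading.
- vision.calibration(name): a dict with "fx", "fy", "cx", "cy" (pixels), "origin" and "rotation" of the camera in the world; the wrist camera has in their place "tool_from_camera" (4x4, takes a point from camera to tool coordinates, whose origin is the TCP and whose axes are the flange's). Camera axes: x right, y down, z forward; pixel columns grow to the right and rows downward; lengths in mm; the calibration is good to about 2 mm. A picture is of the moment at which its call begins: read the wrist's pose just before it. calibration takes no time and is no camera call.
- job_done(): hands the job in, once; it reports no verdict.
The state is a dict: "t": time; "joint_positions": joint angles; "joint_vel": joint speeds; "tau": joint torques, N m; "tcp_pos": TCP position; "tcp_rot": TCP orientation; "ft_force": force on the tool from outside, world axes, zero at the start; "wrist_torque": the same for the moment, N m; "grip_width": opening from 0.0 (shut) to 1.0 (fully open).
Only numpy, scipy, OpenCV 4.12 (cv2) and the standard library are available. Lean on these libraries where they do the work, as an engineer would, in place of code of your own. Each camera call takes 0.05 s, during which the arm holds its last target.

## Task

The tilting angle table on the bench stands open and has to be set for drilling angled brackets. Of the three aluminium set-up blocks take the one of middle height, 55 mm high, and stand it upright and square on the outline marked on the table's base; then swing the raised plate down until its roller rests on the block, and leave it so.

Things in the scene. Friction and masses are not known exactly. Their poses are not given: they have to be found in the camera images.
- angle_base: Fixed base of the angle table: dark steel slab 110 (x) x 240 (y) x 20 mm high; origin: centre of its underside, z up. Hinge line of the plate: parallel to base x, 85 mm from the origin towards +y, 30 mm above the bench, between two cheeks 46 mm high. Behind it (+y) the bench is free for 100 mm. The hinge is stiff: above 1.1 rad the plate stays where left, below it sinks slowly by its weight.
- landing (a point): Centre of the outline (46 mm in x, 56 mm in y, thin bright lines, not raised) on the base's top face where the block has to stand: 54.5 mm from the base's origin towards -y, 20 mm above the bench; axes as the base. A steel roller, 20 mm across, sits under the plate, 150 mm from the hinge line: resting on a block of height h, sin(tilt) = h/150 mm, 0.375 rad for 55 mm.
- tilt_plate (a joint): Tilt (rad) of the aluminium plate: 0 flat, 1.57 upright over the hinge (starts 1.4 to 1.7, limit 1.9). Flat, it runs from the hinge to base -y: 94 mm wide, 10 thick, free edge 185 mm from the hinge line, top face 15 mm above that line. Upright, its top face looks to +y, free edge 215 mm above the bench. 10 mm high end stop on top at the hinge. 0.55 kg; about 5 N near the free edge moves it.
- block_55: The block to use: plain aluminium, 40 (its x) x 50 (its y) x 55 mm high, about 0.3 kg, standing on the bench; origin: centre of its underside, z up. Two like blocks of the same plan, 35 and 75 mm high, stand near it in any order, at least 30 mm clear of it; all three are to the right (-y) of the angle table.
Things that resemble listed ones, but are neither listed nor needed, are in the scene too. What is shaped like the block_55 but pink or purple is not meant.

How it is judged:
By the outcome, as a careful person would: the job done as asked, in the order asked, and still so for the second after the job is handed in, with the robot touching nothing.
It also fails if it takes over 50 s, if anything falls off the work surface, if the arm or the gripper's body presses on something with over 40 N, if the wrist force passes 120 N, or if a joint passes its speed limit or range.

## Working session

There is one attempt and no reset: what is moved stays moved. The work goes in short steps, Python scripts to look and compute and a tool call to move; the robot and the scene stay as the last step left them, time stands still between calls to the robot, and variables do not carry over. Pictures are saved under pics/ and viewed, and the job is handed in when it is done.

Besides the shell and the picture viewer there is one more tool, called as name(argument=value, ...) on one line, values as JSON. move_arm: Moves the arm, as the interface text tells. Its arguments: {"type":"object","properties":{"steps":{"type":"string"},"grip_force":{"type":"number"}},"required":["steps"]}

```bash
ls; mkdir -p pics; python3 - <<'E'
from rig import telemetry, vision
import cv2,numpy as np
o=telemetry.get_obs();print(o)
for n in ["scene","top"]:
    p,d=vision.grab_frame(n);c=vision.calibration(n);print(n,c)
    cv2.imwrite(f"pics/{n}0.png",p[:,:,::-1]);np.savez(f"pics/{n}0.npz",p=p,d=d)
E
```

```text
pics
{'t': 0.0, 'joint_positions': array([ 1.07280581,  0.52198736, -0.03631881,  1.60000323,  0.0212074 ,
        1.02111207, -0.11278672]), 'joint_vel': array([-1.35801861e-03, -1.80722812e-03, -3.86531188e-04,  7.53253864e-04,
        1.41247431e-03, -8.25488444e-05,  6.94225200e-04]), 'tau': array([ 2.92282202e-04, -9.27111554e+01,  1.97974853e+00, -3.69925153e+01,
        1.80127082e-02,  8.14740022e-03,  6.44597463e-06]), 'tcp_pos': array([ 259.107155  , -568.38760515,  230.74415228]), 'tcp_rot': array([ 9.77211375e-01,  2.12267784e-01, -1.63709904e-04, -5.38044895e-04]), 'ft_force': array([-0.45300762,  0.21995922, -0.19213171]), 'wrist_torque': array([-0.01196665, -0.01996957, -0.03087194]), 'grip_width': 0.99667632304666}
scene {'fx': 358.58712357268035, 'fy': 358.58712357268035, 'cx': 251.47273060048107, 'cy': 192.2032983841241, 'origin': array([799.92798195, 224.68326116, 753.81758206]), 'rotation': array([ 0.39631254,  0.87336711, -0.25486574, -0.12332767])}
top {'fx': 453.14924448516757, 'fy': 453.14924448516757, 'cx': 254.10051591118008, 'cy': 180.4669248486415, 'origin': array([ 362.633516  ,  -43.95585566, 1028.99239211]), 'rotation': array([-0.69615128,  0.71620499, -0.03740496,  0.03201062])}
```

View pics/scene0.png

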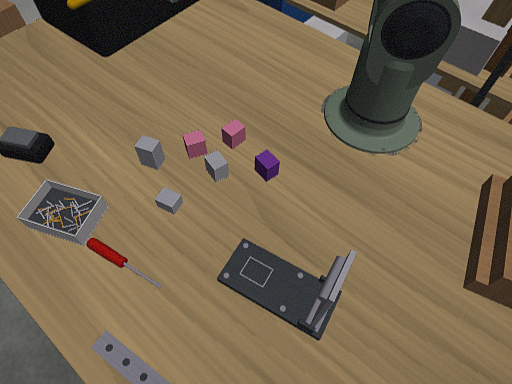

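View pics/top0.png

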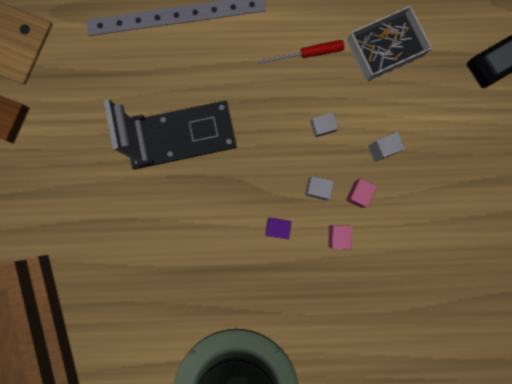

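Scene and top views both show three grey blocks. In the top image they are at (324,124), (388,146) and (320,188), which correspond to scene (168,200), (149,152) and (216,165). The pink blocks at top (362,193) and (341,237) and the purple one at (278,228) are decoys. The base lies around top (180,135), with its outline at (204,129). Next I'll measure heights.

```bash
cat > h.py <<'E'
import cv2,numpy as np
from scipy.spatial.transform import Rotation as R
from rig import telemetry, vision
def cloud(n,d,o=None):
    c=vision.calibration(n)
    v,u=np.mgrid[0:d.shape[0],0:d.shape[1]]
    P=np.stack([(u-c['cx'])/c['fx']*d,(v-c['cy'])/c['fy']*d,d],-1)
    if n=='wrist':
        T=c['tool_from_camera'];P=P@T[:3,:3].T+T[:3,3]
        Rm=R.from_quat(o['tcp_rot']).as_matrix();W=P@Rm.T+o['tcp_pos']
    else:
        W=P@R.from_quat(c['rotation']).as_matrix().T+c['origin']
    W[d<=0]=np.nan
    return W
def ray(n,uv,z,o=None):
    c=vision.calibration(n);uv=np.atleast_2d(np.array(uv,float))
    D=np.stack([(uv[:,0]-c['cx'])/c['fx'],(uv[:,1]-c['cy'])/c['fy'],np.ones(len(uv))],-1)
    if n=='wrist':
        T=c['tool_from_camera'];Rm=R.from_quat(o['tcp_rot']).as_matrix()
        D=D@T[:3,:3].T@Rm.T;O=Rm@T[:3,3]+o['tcp_pos']
    else:
        D=D@R.from_quat(c['rotation']).as_matrix().T;O=c['origin']
    return O+D*((z-O[2])/D[:,2])[:,None]
E
python3 - <<'E'
from h import *
for n,pts in [("top",[(324,124),(388,146),(391,142),(320,188),(204,129),(330,90),(362,193)]),("scene",[(168,196),(149,143),(216,158),(256,272),(180,230)])]:
    f=np.load(f"pics/{n}0.npz");W=cloud(n,f['d'])
    for u,v in pts: print(n,(u,v),np.round(np.nanmedian(W[v-2:v+3,u-2:u+3].reshape(-1,3),0),1))
f=np.load("pics/top0.npz");W=cloud('top',f['d']);hsv=cv2.cvtColor(f['p'],cv2.COLOR_RGB2HSV)
# block tops: grey, in ROI
for (u,v) in [(324,124),(388,146),(320,188)]:
    z=np.nanmedian(W[v-2:v+3,u-2:u+3,2])
    m=(np.abs(W[...,2]-z)<8)&(hsv[...,1]<60);m=m.astype(np.uint8)
    n_,l=cv2.connectedComponents(m);k=(l==l[v,u]).astype(np.uint8)
    c,_=cv2.findContours(k,0,2);r=cv2.minAreaRect(c[0])
    b=ray('top',cv2.boxPoints(r),z)
    print(u,v,'z',z,'ctr',b.mean(0).round(1),'sides',np.linalg.norm(b[1]-b[0]).round(1),np.linalg.norm(b[2]-b[1]).round(1),b.round(0)[:,:2].tolist())
img=cv2.imread('pics/top0.png')
cv2.imwrite('pics/a.png',cv2.resize(img[80:220,90:260],None,fx=4,fy=4,interpolation=cv2.INTER_CUBIC))
cv2.imwrite('pics/b.png',cv2.resize(img[90:250,250:420],None,fx=3.5,fy=3.5,interpolation=cv2.INTER_CUBIC))
E
```

```text
top (324, 124) [ 582.9 -212.7   34.7]
top (388, 146) [ 522.4 -340.3   75.7]
top (391, 142) [ 530.7 -347.2   76.2]
top (320, 188) [ 438.1 -194.3   55.4]
top (204, 129) [581.6  56.6  21.7]
top (330, 90) [ 670.4 -236.1    1.1]
top (362, 193) [ 424.7 -284.3   55.5]
scene (168, 196) [ 581.6 -212.9   35.3]
scene (149, 143) [ 520.9 -339.1   75.5]
scene (216, 158) [ 434.8 -195.9   54.6]
scene (256, 272) [581.4  61.2  19.9]
scene (180, 230) [ 6.152e+02 -1.434e+02 -1.000e-01]
324 124 z 34.73537114855583 ctr [ 584.3 -214.8   34.7] sides 51.0 41.1 [[598.0, -186.0], [610.0, -235.0], [570.0, -244.0], [558.0, -195.0]]
388 146 z 75.70620114436224 ctr [ 525.6 -345.2   75.7] sides 51.6 40.1 [[536.0, -315.0], [554.0, -363.0], [515.0, -376.0], [498.0, -327.0]]
320 188 z 55.445197338806224 ctr [ 440.  -195.5   55.4] sides 40.7 50.3 [[427.0, -166.0], [466.0, -177.0], [453.0, -225.0], [414.0, -214.0]]
```

View pics/a.png

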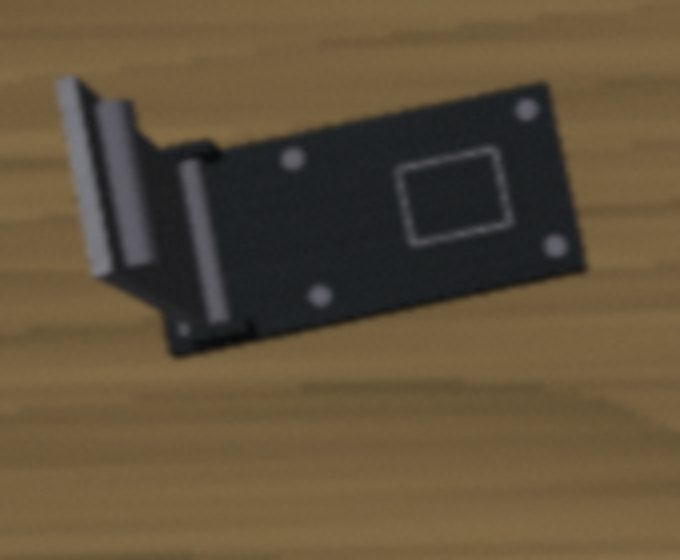

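View pics/b.png

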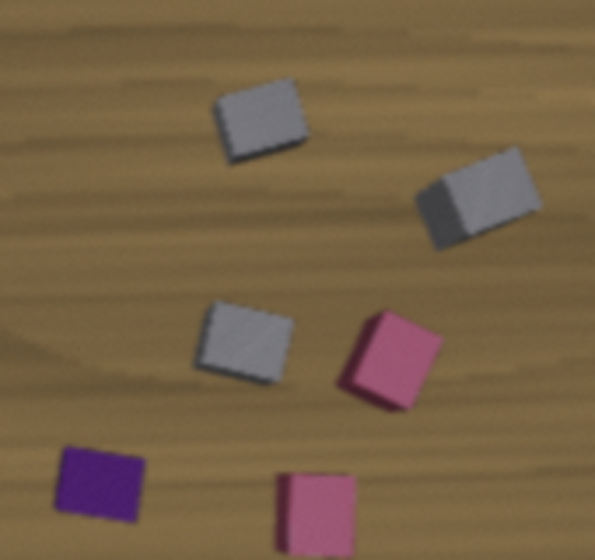

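Choice: of the grey blocks, top (324,124) measures 35 mm, (388,146) 76 mm and (320,188) 55 mm. I take the grey one at (320,188), seen in the close crop at (245,343). The pink and purple ones are ruled out. Next I measure the outline, base and plate.

```bash
cat >> h.py <<'E'
def plan(o,target,ydir_deg=None):
    Rm=R.from_quat(o['tcp_rot']).as_matrix()
    s=Rm.T@(np.array(target)-o['tcp_pos'])
    a=np.degrees(np.arctan2(Rm[1,1],Rm[0,1]));t=None
    if ydir_deg is not None:
        t=-((ydir_deg-a+90)%180-90)
    print('tool y ang',a.round(2),'shift',s.round(1),'turn',t, 'tilt',Rm[2].round(4))
E
python3 - <<'E'
from h import *
q=lambda L:(np.array(L,float)+.5)/4-.5+np.array([90,80])
o=ray('top',q([(398,167),(497,147),(512,223),(412,245)]),20)
print('outline',o.round(1).tolist(),o.mean(0).round(1),[np.linalg.norm(o[i]-o[(i+1)%4]).round(1) for i in range(4)])
yd=(o[0]+o[3]-o[1]-o[2]);print('yaw y',np.degrees(np.arctan2(yd[1],yd[0]))-90)
s=ray('top',q([(292,159),(527,110),(555,246),(319,296)]),20);print('screws',s.round(1).tolist());yd=(s[0]+s[3]-s[1]-s[2]);print('yaw',np.degrees(np.arctan2(yd[1],yd[0]))-90)
e=ray('top',q([(546,84),(585,268)]),20);print('edge',e.round(1).tolist(),np.linalg.norm(e[0]-e[1]))
xd=e[0]-e[1];print('yaw',np.degrees(np.arctan2(xd[1],xd[0])))
# scene check
f=np.load('pics/top0.npz');W=cloud('top',f['d'])
for u,v in [(65,90),(100,260),(80,180),(120,130),(140,240)]:
    U,V=int(u/4+90),int(v/4+80);print((U,V),W[V-1:V+2,U-1:U+2].reshape(-1,3)[4].round(1))
ob=telemetry.get_obs();plan(ob,[440,-195.5,160],-15.5)
img=cv2.imread('pics/scene0.png')
cv2.imwrite('pics/c.png',cv2.resize(img[230:345,210:370],None,fx=5,fy=5,interpolation=cv2.INTER_CUBIC))
E
```

```text
outline [[600.5, 90.1, 20.0], [610.5, 33.9, 20.0], [566.5, 26.3, 20.0], [555.5, 82.9, 20.0]] [583.2  58.3  20. ] [np.float64(57.1), np.float64(44.6), np.float64(57.7), np.float64(45.6)]
yaw y 10.569559288590384
screws [[606.7, 150.0, 20.0], [631.4, 16.4, 20.0], [552.7, 2.4, 20.0], [527.9, 135.6, 20.0]]
yaw 10.52247852452841
edge [[646.3, 5.3, 20.0], [539.7, -14.2, 20.0]] 108.35102393761075
yaw 10.397704554888906
(106, 102) [594.2 215.1 217.2]
(115, 145) [514.7 199.5 214.2]
(110, 125) [551.2 207.8 217.1]
(120, 112) [581.8 197.3 190.6]
(125, 140) [527.9 187.7 191.3]
tool y ang -65.49 shift [ 319.3 -264.2   71. ] turn -49.990227553400075 tilt [-1.e-04 -1.e-03 -1.e+00]
```

View pics/c.png

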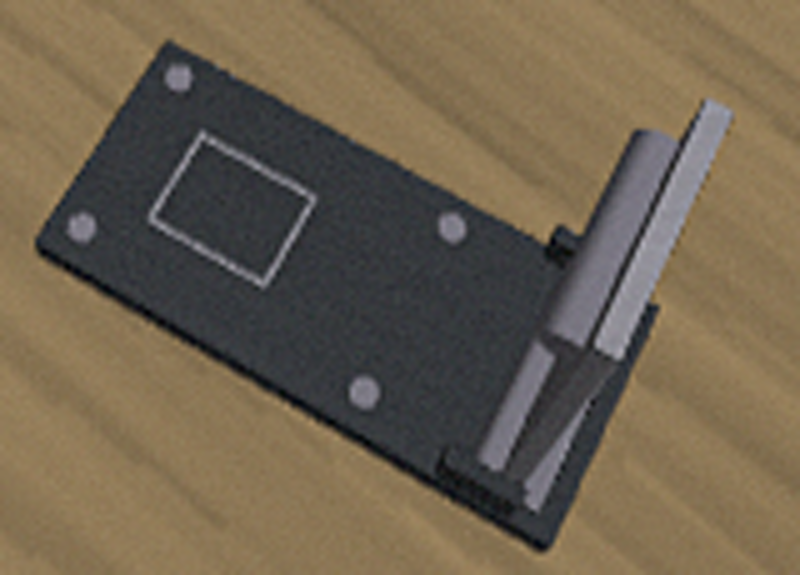

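move_arm(steps="0 32 -26.4 5 0;0 32 -26.4 5 0;0 32 -26.4 5 0;0 32 -26.4 5 0;0 32 -26.4 5 0")

```text
t: 0.72
tcp_pos: [350.5, -380.9, 206.0]
tcp_rot: [0.977, 0.212, -0.0, -0.0]
ft_force: [1.3, -0.3, 1.1]
grip_width: 0.997
```

move_arm(steps="0 32 -26.4 5 0;0 32 -26.4 5 0;0 32 -26.4 5 0;0 32 -26.4 5 0;0 32 -26.4 5 0")

```text
t: 1.35
tcp_pos: [441.3, -194.4, 181.0]
tcp_rot: [0.977, 0.212, -0.0, -0.0]
ft_force: [0.8, -0.2, 0.3]
grip_width: 1.0
```

move_arm(steps="0 0 0 0 -10;0 0 0 0 -10;0 0 0 0 -10;0 0 0 0 -10;0 0 0 0 -10")

```text
t: 1.98
tcp_pos: [440.8, -195.7, 181.1]
tcp_rot: [0.794, 0.608, -0.0, -0.0]
ft_force: [-1.2, 0.1, -0.2]
grip_width: 1.002
```

```bash
python3 - <<'E'
from h import *
q=lambda L:(np.array(L,float)+.5)/5-.5+np.array([210,230])
o=ray('scene',q([(203,132),(315,200),(266,286),(150,219)]),20);print('outline scene',o.round(1).tolist(),o.mean(0).round(1))
ob=telemetry.get_obs();print(ob['t'],ob['joint_positions'].round(2))
p,d=vision.grab_frame('wrist');np.savez('pics/w1.npz',p=p,d=d)
W=cloud('wrist',d,ob);hsv=cv2.cvtColor(p,cv2.COLOR_RGB2HSV)
cv2.imwrite('pics/w1.png',p[:,:,::-1])
m=((np.abs(W[...,2]-55)<5)&(hsv[...,1]<60)).astype(np.uint8)
n,l,s,c=cv2.connectedComponentsWithStats(m)
for k in range(1,n):
    if s[k,4]<300: continue
    cc,_=cv2.findContours((l==k).astype(np.uint8),0,2);b=ray('wrist',cv2.boxPoints(cv2.minAreaRect(max(cc,key=len))),55,ob)
    print(c[k],s[k,4],b.mean(0).round(1),b.round(1)[:,:2].tolist(),[np.linalg.norm(b[i]-b[(i+1)%4]).round(1) for i in range(2)])
plan(ob,[440,-195.5,160],-15.5)
E
```

```text
outline scene [[562.4, 27.8, 20.0], [554.2, 84.3, 20.0], [596.7, 92.5, 20.0], [607.0, 36.8, 20.0]] [580.   60.4  20. ]
1.975 [ 0.58  0.38 -0.35  2.    0.18  0.79 -0.15]
[253.12828371 180.65849387] 2284 [ 440.5 -195.2   55. ] [[428.4, -165.8], [465.7, -175.9], [453.4, -224.8], [414.3, -214.2]] [np.float64(38.6), np.float64(50.4)]
tool y ang -15.16 shift [-0.  -0.8 21.1] turn 0.33553547014327023 tilt [ 1.e-04 -4.e-04 -1.e+00]
```

View pics/w1.png

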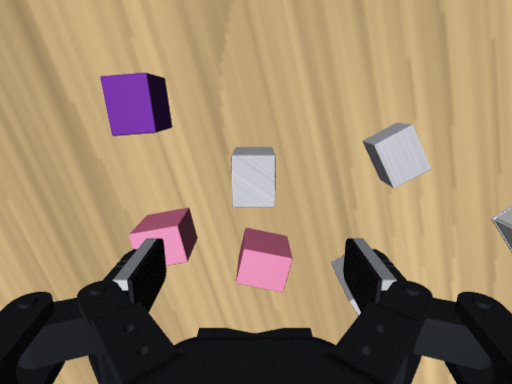

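Wrist view: the grey 55 block at (253,180) is aligned with the jaws, and its measured centre (440.5,-195.2) agrees with the top view. Pink at (265,258) and purple at (136,103) are clear of the fingers. Descend.

move_arm(steps="0 0 -0.8 40 0.3;0 0 0 40 0;0 0 0 40 0;0 0 0 30 0;0 0 0 15 0", grip_force=50)

```text
t: 2.65
tcp_pos: [439.5, -195.2, 14.9]
tcp_rot: [0.798, 0.602, -0.001, -0.001]
ft_force: [-0.1, -0.4, 0.4]
grip_width: 1.001
```

move_arm(steps="1 0 0 0 0;1 0 0 0 0;1 0 0 0 0;1 0 0 0 0;1 0 0 0 0", grip_force=50)

```text
t: 3.28
tcp_pos: [440.6, -195.8, 17.4]
tcp_rot: [0.798, 0.603, 0.0, 0.001]
ft_force: [-0.8, 0.4, 8.3]
grip_width: 0.462
```

move_arm(steps="1 0 0 -10 0;1 0 0 -30 0;1 0 0 -30 0;1 0 0 -30 0;1 0 0 -30 0")

```text
t: 3.9
tcp_pos: [439.9, -195.5, 148.2]
tcp_rot: [0.798, 0.603, 0.0, 0.0]
ft_force: [-0.8, -0.4, -3.7]
grip_width: 0.463
```

```bash
python3 - <<'E'
from h import *
ob=telemetry.get_obs();print(ob['t'],ob['tcp_pos'],ob['ft_force'],ob['grip_width'])
p,d=vision.grab_frame('wrist');cv2.imwrite('pics/w2.png',p[:,:,::-1]);W=cloud('wrist',d,ob)
np.savez('pics/w2.npz',p=p,d=d)
p,d=vision.grab_frame('scene');cv2.imwrite('pics/s2.png',p[60:260,60:360,::-1])
# carry centre 581.5,59.5, block y yaw 10.5 ->tool y 10.5
plan(ob,[560,-0,150],10.5)
plan(ob,[581.5,59.5,150],10.5)
E
```

```text
3.9 [ 439.90927785 -195.54935281  148.22839306] [-0.80471801 -0.43198412 -3.71991248] 0.4625033706409726
tool y ang -15.8 shift [220.9  62.3  -1.8] turn -26.302182488594468 tilt [-1.e-04  6.e-04 -1.e+00]
tool y ang -15.8 shift [284.   66.8  -1.8] turn -26.302182488594468 tilt [-1.e-04  6.e-04 -1.e+00]
```

View pics/w2.png

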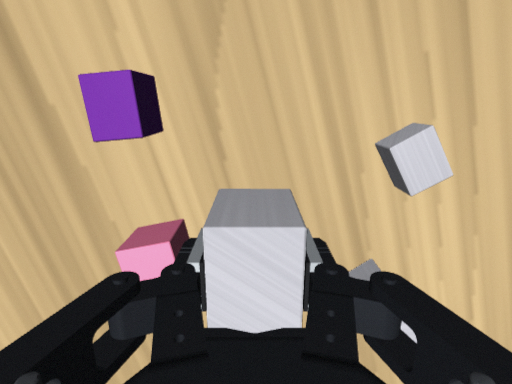

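View pics/s2.png

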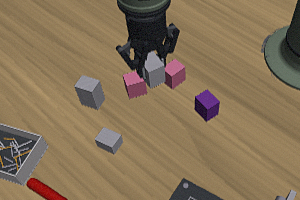

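Block held square, other blocks undisturbed. Move to about 90 mm short of the outline so that the wrist camera sees it.

move_arm(steps="1 40.6 21.3 0 0;1 40.6 21.3 0 0;1 40.6 21.3 0 0;1 40.6 21.3 0 0;1 40.6 21.3 0 0")

```text
t: 4.62
tcp_pos: [598.3, -28.1, 145.8]
tcp_rot: [0.798, 0.603, -0.0, -0.0]
ft_force: [0.4, -1.3, -3.0]
grip_width: 0.459
```

move_arm(steps="1 0 0 0 -8.8;1 0 0 0 -8.8;1 0 0 0 -8.7;1 0 0 0 0;1 0 0 0 0")

```text
t: 5.25
tcp_pos: [597.7, -29.3, 146.1]
tcp_rot: [0.641, 0.768, -0.0, -0.0]
ft_force: [-0.8, -0.6, -2.9]
grip_width: 0.463
```

```bash
python3 - <<'E'
from h import *
ob=telemetry.get_obs();print(ob['t'],ob['tcp_pos'],ob['ft_force'],ob['grip_width'])
p,d=vision.grab_frame('wrist');cv2.imwrite('pics/w3.png',p[:,:,::-1])
np.savez('pics/w3.npz',p=p,d=d,pos=ob['tcp_pos'],rot=ob['tcp_rot'])
plan(ob,[581.5,59.5,150],10.5)
E
```

```text
5.25 [597.6509969  -29.30044706 146.07475841] [-0.82582383 -0.60582547 -2.90345374] 0.4634855771831552
tool y ang 10.29 shift [90.3 -0.  -3.9] turn -0.2108468688063283 tilt [ 1.e-04 -4.e-04 -1.e+00]
```

View pics/w3.png

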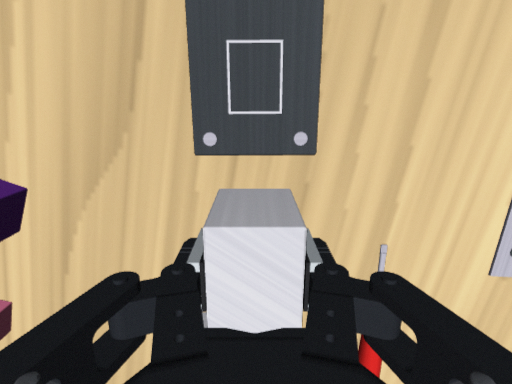

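The wrist view shows the outline at (227..282, 41..113), square to the jaws. I'll measure it.

```bash
python3 - <<'E'
from h import *
f=np.load('pics/w3.npz');p=f['p'];ob={'tcp_pos':f['pos'],'tcp_rot':f['rot']}
g=cv2.cvtColor(p,cv2.COLOR_RGB2GRAY);m=np.zeros_like(g);m[30:122,215:295]=(g[30:122,215:295]>110)
c,_=cv2.findContours(m,0,2);c=max(c,key=cv2.contourArea)
q=cv2.approxPolyDP(c,5,True)[:,0];print(q.tolist())
b=ray('wrist',cv2.boxPoints(cv2.minAreaRect(c)) if len(q)!=4 else q,20,ob);print(b.round(1).tolist(),b.mean(0),[np.linalg.norm(b[i]-b[(i+1)%4]).round(1) for i in range(4)])
for i in range(4):
    e=b[(i+1)%4]-b[i];print(np.degrees(np.arctan2(e[1],e[0])).round(1))
# front edge of base
e=ray('wrist',[(195,154.5),(316,153.5)],20,ob);print('edge',e.round(1).tolist(),e.mean(0),np.linalg.norm(e[0]-e[1]))
plan(ob,[*b.mean(0)[:2],150],10.5)
# block front face in hand: bottom corners of visible face near bottom (221,188),(290,188) at bottom height
bb=ray('wrist',[(221,188),(290,188)],ob['tcp_pos'][2]-17.4,ob);tt=ray('wrist',[(206,227),(305,227)],ob['tcp_pos'][2]-17.4+55,ob)
Rm=R.from_quat(ob['tcp_rot']).as_matrix()
print('bottom edge tool',((bb-ob['tcp_pos'])@Rm).round(1).tolist(),'top edge tool',((tt-ob['tcp_pos'])@Rm).round(1).tolist())
E
```

```text
[[282, 39], [226, 40], [229, 114], [281, 113]]
[[598.8, 92.2, 20.0], [554.2, 83.4, 20.0], [565.6, 26.2, 20.0], [609.8, 35.0, 20.0]] [582.08601794  59.2093976   20.        ] [np.float64(45.5), np.float64(58.4), np.float64(45.0), np.float64(58.3)]
-168.8
-78.7
11.4
100.9
edge [[541.1, -14.2, 20.0], [647.8, 6.1, 20.0]] [594.45077623  -4.03893464  20.        ] 108.60089149288052
tool y ang 10.29 shift [89.9  0.5 -3.9] turn -0.2108468688063283 tilt [ 1.e-04 -4.e-04 -1.e+00]
bottom edge tool [[24.5, -18.0, 17.4], [24.5, 20.1, 17.4]] top edge tool [[24.8, -17.9, -37.6], [24.8, 19.5, -37.6]]
```

move_arm(steps="1 30 0 0 -0.5;1 30 0 0 0;1 30 0 0 0;1 0 0 40 0;1 0 0 40 0")

```text
t: 5.92
tcp_pos: [581.2, 59.6, 65.7]
tcp_rot: [0.637, 0.771, 0.0, 0.001]
ft_force: [0.9, -0.5, -4.2]
grip_width: 0.46
```

move_arm(steps="1 0 0 15 0;1 0 0 5 0;1 0 0 3 0;1 0 0 0 0;1 0 0 0 0")

```text
t: 6.55
tcp_pos: [581.4, 59.3, 44.0]
tcp_rot: [0.636, 0.772, 0.0, 0.0]
ft_force: [0.2, 0.0, -3.3]
grip_width: 0.463
```

```bash
python3 - <<'E'
from h import *
ob=telemetry.get_obs();print(ob['t'],ob['tcp_pos'],ob['ft_force'],ob['grip_width'])
plan(ob,[582.1,59.2,37.4],10.9)
p,d=vision.grab_frame('wrist');cv2.imwrite('pics/w4.png',p[:,:,::-1])
E
```

```text
6.55 [581.37549986  59.2514532   44.0396585 ] [ 0.21722143  0.04793901 -3.30107527] 0.4625305854375594
tool y ang 10.99 shift [-0.2  0.7  6.6] turn 0.09100988317746328 tilt [-1.0e-04  1.1e-03 -1.0e+00]
```

View pics/w4.png

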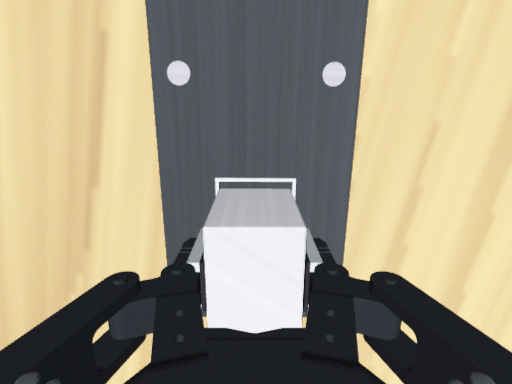

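The block sits symmetrically within the outline in x, with a 6 px gap on each side and the far line just ahead of it. Lower onto it.

move_arm(steps="1 0 0 3 0;1 0 0 2 0;1 0 0 1 0;1 0 0 1 0;1 0 0 0 0")

```text
t: 7.22
tcp_pos: [580.8, 59.2, 37.4]
tcp_rot: [0.636, 0.772, -0.0, 0.0]
ft_force: [-10.7, -2.2, 24.2]
grip_width: 0.464
```

```bash
python3 - <<'E'
from h import *
ob=telemetry.get_obs();print(ob['t'],ob['tcp_pos'],ob['ft_force'],ob['grip_width'])
plan(ob,[582.1,59.2,37.4],10.9)
p,d=vision.grab_frame('wrist');cv2.imwrite('pics/w5.png',cv2.resize(p[150:250,180:340,::-1],None,fx=5,fy=5))
E
```

```text
7.225 [580.84651427  59.22547558  37.44422892] [-10.67077679  -2.1651511   24.20893448] 0.463595725397295
tool y ang 11.0 shift [-0.3  1.2  0. ] turn 0.10258969068893009 tilt [-6.e-04 -0.e+00 -1.e+00]
```

View pics/w5.png

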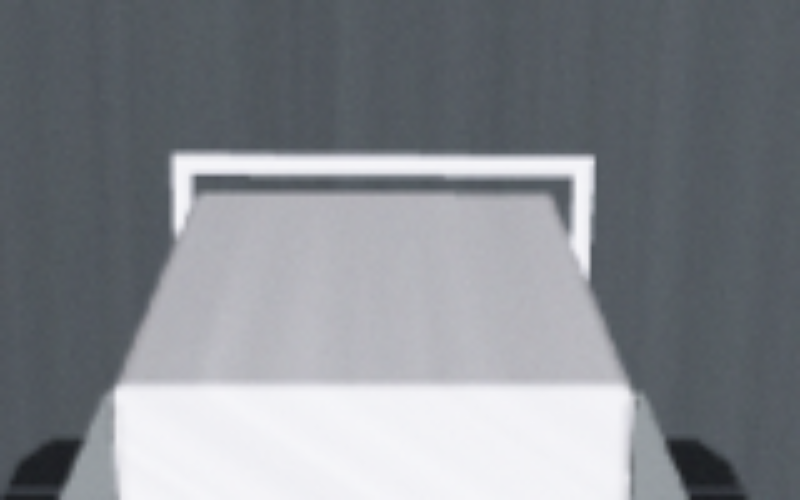

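Contact made with 24 N. The block is about 1 mm left of the outline centre and 0.4° off. I'll lift slightly, correct and set it down again.

move_arm(steps="1 0 0 -5 0;1 0 1.1 0 0.4;1 0 0 0 0;1 0 0 2 0;1 0 0 1.5 0")

```text
t: 7.9
tcp_pos: [581.9, 59.4, 37.5]
tcp_rot: [0.639, 0.769, -0.0, -0.0]
ft_force: [-2.5, 0.8, 11.4]
grip_width: 0.463
```

```bash
python3 - <<'E'
from h import *
ob=telemetry.get_obs();print(ob['t'],ob['tcp_pos'],ob['ft_force'],ob['grip_width'])
plan(ob,[582.1,59.2,37.4],10.9)
p,d=vision.grab_frame('wrist');cv2.imwrite('pics/w6.png',cv2.resize(p[150:250,180:340,::-1],None,fx=5,fy=5))
E
```

```text
7.9 [581.87716289  59.41783045  37.47134245] [-2.51629141  0.78946441 11.42691645] 0.46316011149121455
tool y ang 10.61 shift [-0.3  0.2  0.1] turn -0.2898105186453961 tilt [ 0.e+00 -4.e-04 -1.e+00]
```

View pics/w6.png

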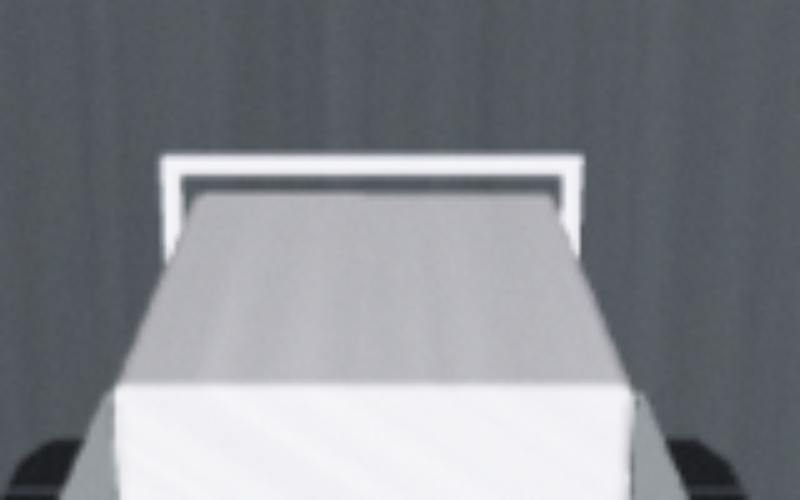

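Now centred to within 0.3 mm and square. Release and lift.

move_arm(steps="0.3 0 0 0 0;0 0 0 0 0;0 0 0 0 0;0 0 0 0 0;0 0 0 0 0")

```text
t: 8.57
tcp_pos: [582.0, 59.5, 37.8]
tcp_rot: [0.639, 0.769, 0.0, 0.0]
ft_force: [0.2, 0.1, -0.1]
grip_width: 0.998
```

move_arm(steps="0 0 0 -20 0;0 0 0 -40 0;0 0 0 -50 0;0 -25 0 -50 0;0 -50 0 -40 0")

```text
t: 9.2
tcp_pos: [595.8, -12.0, 240.8]
tcp_rot: [0.637, 0.771, 0.001, 0.001]
ft_force: [1.0, -1.1, -0.7]
grip_width: 0.996
```

```bash
python3 - <<'E'
from h import *
ob=telemetry.get_obs();print(ob['t'],ob['tcp_pos'],ob['joint_positions'].round(2),ob['ft_force'],ob['grip_width'])
p,d=vision.grab_frame('wrist');cv2.imwrite('pics/w7.png',p[:,:,::-1]);np.savez('pics/w7.npz',p=p,d=d,pos=ob['tcp_pos'],rot=ob['tcp_rot'])
E
```

```text
9.2 [595.76590152 -11.95604891 240.76785683] [ 0.27  0.5  -0.5   1.65  0.27  1.05 -0.12] [ 1.02502835 -1.10117727 -0.74660765] 0.9963895712242135
```

View pics/w7.png

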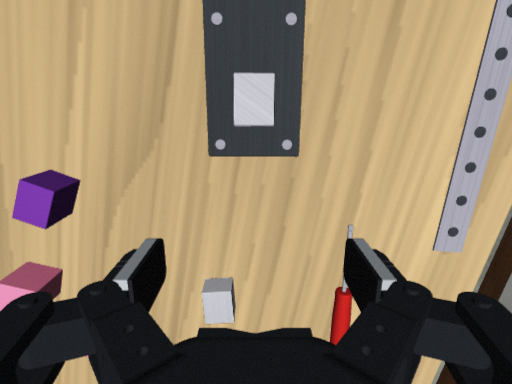

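Block stands on the outline at (254,99), square to the base. Next: shut the fingers, go over the plate at z≈280 to behind it, and push from its +y face.

move_arm(steps="1 0 0 -40 0;1 0 0 -10 0;1 40 0 0 0;1 48 0 0 0;1 48 0 0 0")

```text
t: 9.88
tcp_pos: [569.8, 122.1, 287.3]
tcp_rot: [0.639, 0.769, 0.0, 0.0]
ft_force: [1.3, -0.2, -0.5]
grip_width: -0.001
```

move_arm(steps="1 48 0 0 0;1 48 0 0 0;1 48 0 0 0;1 10 0 0 0;1 0 0 0 0")

```text
t: 10.5
tcp_pos: [541.8, 272.2, 286.9]
tcp_rot: [0.638, 0.77, -0.0, -0.0]
ft_force: [-0.0, -0.2, 0.6]
grip_width: 0.0
```

```bash
cat >> h.py <<'E'
L=np.array([582.1,59.3]);yaw=np.radians(10.7);yh=np.array([-np.sin(yaw),np.cos(yaw)]);xh=np.array([np.cos(yaw),np.sin(yaw)])
def st(P): P=np.asarray(P);return np.stack([(P[...,:2]-L)@yh,(P[...,:2]-L)@xh,P[...,2]],-1)
E
python3 - <<'E'
from h import *
ob=telemetry.get_obs();print(ob['t'],ob['tcp_pos'],'s,t,z',st(ob['tcp_pos']).round(1),ob['joint_positions'].round(2),ob['ft_force'],ob['grip_width'])
p,d=vision.grab_frame('scene');cv2.imwrite('pics/s8.png',p[:,:,::-1]);np.savez('pics/s8.npz',p=p,d=d)
p,d=vision.grab_frame('wrist');cv2.imwrite('pics/w8.png',p[:,:,::-1])
S=st(cloud('scene',np.load('pics/s8.npz')['d']))
m=(abs(S[...,1])<40)&(S[...,2]>190)&(S[...,2]<225)&(S[...,0]>100)&(S[...,0]<190);print('plate top',np.nanmedian(S[m],0),S[m][:,0].min() if m.any() else 0,S[m][:,0].max() if m.any() else 0)
E
```

```text
10.5 [541.82483012 272.20501105 286.93024615] s,t,z [216.7  -0.  286.9] [-0.18  0.49 -0.57  1.56  0.28  1.17 -0.61] [-1.19230772e-04 -1.71859791e-01  6.22372964e-01] 0.0004874368429318539
plate top [149.92056298   2.0289796  214.34107123] 136.57406382600254 157.45100949318694
```

View pics/s8.png

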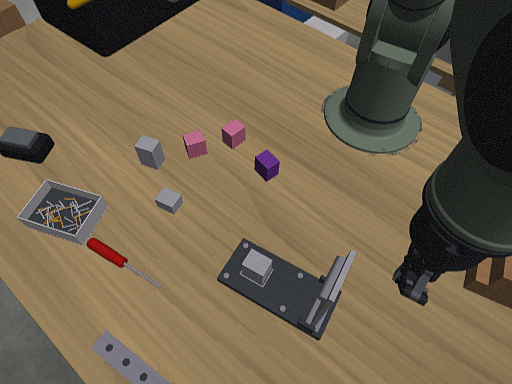

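View pics/w8.png

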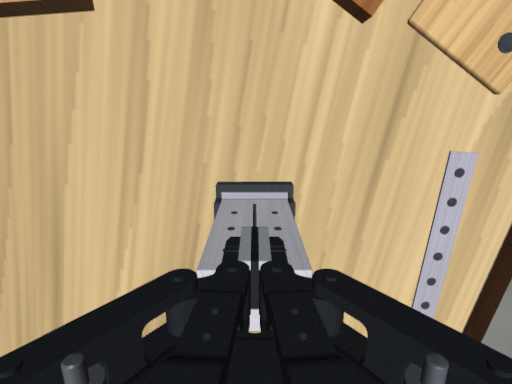

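The plate stands untouched, with the fingers behind it at s≈217 mm. Descend, then approach slowly.

move_arm(steps="1 0 0 40 0;1 0 0 40 0;1 0 0 25 0;1 -15 0 0 0;1 -15 0 0 0")

```text
t: 11.22
tcp_pos: [548.7, 240.6, 183.0]
tcp_rot: [0.639, 0.769, 0.0, 0.0]
ft_force: [0.5, -1.2, 0.6]
grip_width: 0.001
```

move_arm(steps="1 -6 0 0 0;1 -6 0 0 0;1 -6 0 0 0;1 -6 0 0 0;1 -6 0 0 0")

```text
t: 11.85
tcp_pos: [553.3, 213.1, 182.0]
tcp_rot: [0.639, 0.77, 0.0, -0.0]
ft_force: [0.1, 3.3, 1.9]
grip_width: -0.002
```

Contact at about 3 N. Keep pushing along the arc.

move_arm(steps="1 -8 0 0 0;1 -8 0 0.5 0;1 -8 0 1 0;1 -8 0 1 0;1 -8 0 1.5 0")

```text
t: 12.48
tcp_pos: [560.7, 173.0, 177.7]
tcp_rot: [0.639, 0.769, -0.0, -0.0]
ft_force: [0.8, 1.4, -0.6]
grip_width: -0.001
```

```bash
cat >> h.py <<'E'
def plate(name='scene',fn=None):
    p,d=vision.grab_frame(name)
    if fn: cv2.imwrite(f'pics/{fn}.png',p[:,:,::-1])
    return p,d,st(cloud(name,d))
E
python3 - <<'E'
from h import *
ob=telemetry.get_obs();print(ob['t'],'s,t,z',st(ob['tcp_pos']).round(1),ob['ft_force'].round(1))
p,d,S=plate('scene','s9')
E
```

```text
12.475 s,t,z [1.157e+02 1.000e-01 1.777e+02] [ 0.8  1.4 -0.6]
```

View pics/s9.png

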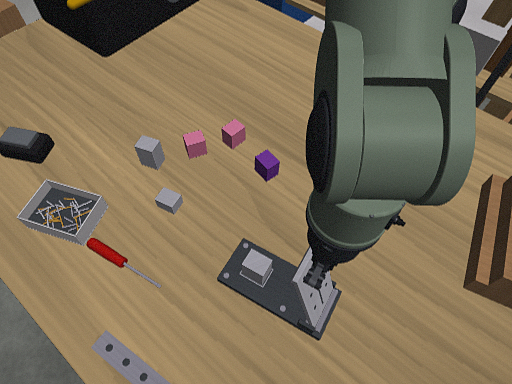

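The plate is tilting (about 1.24 rad). The scene view shows the block at (257,267) undisturbed. Follow the arc to about 0.9 rad.

move_arm(steps="1 -9 0 2 0;1 -9 0 3 0;1 -9 0 4 0;1 -9 0 5 0;1 -9 0 6 0")

```text
t: 13.15
tcp_pos: [569.1, 128.7, 157.5]
tcp_rot: [0.639, 0.769, 0.0, 0.0]
ft_force: [-0.3, 0.2, 1.2]
grip_width: 0.0
```

```bash
python3 - <<'E'
from h import *
ob=telemetry.get_obs();print(ob['t'],'s,t,z',st(ob['tcp_pos']).round(1),ob['ft_force'].round(1))
p,d,S=plate('scene','s10')
m=(np.abs(S[...,1])<46)&(S[...,0]<130)&(S[...,0]>-60)&(S[...,2]>85)&(S[...,2]<240)
cv2.imwrite('pics/s10.png',cv2.resize(p[200:350,180:380,::-1],None,fx=4,fy=4))
E
```

```text
13.15 s,t,z [7.060e+01 1.000e-01 1.575e+02] [-0.3  0.2  1.2]
```

View pics/s10.png

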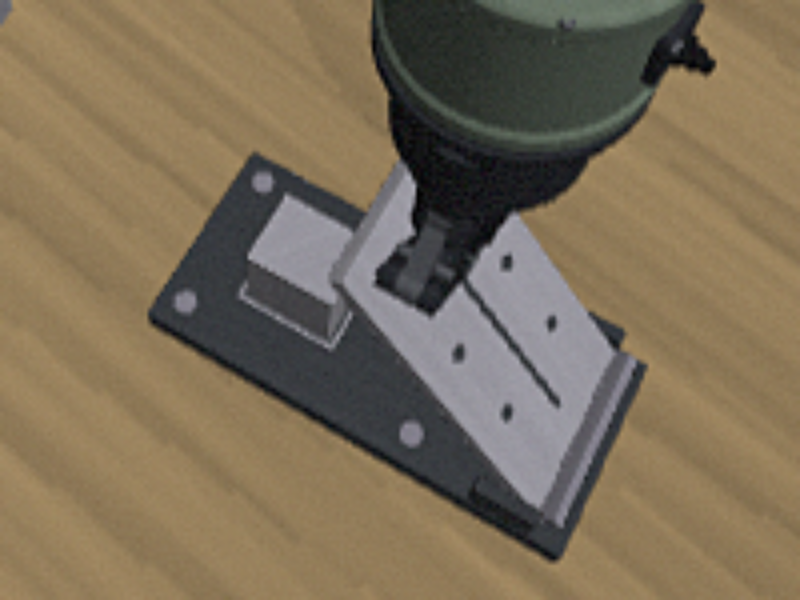

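move_arm(steps="1 -8 0 5 0;1 -7 0 5 0;1 -7 0 6 0;1 -6.5 0 6 0;1 -6 0 6.5 0")

```text
t: 13.82
tcp_pos: [575.4, 95.0, 128.9]
tcp_rot: [0.639, 0.769, -0.0, 0.0]
ft_force: [-0.2, -0.1, 1.3]
grip_width: 0.006
```

move_arm(steps="1 -4 0 5 0;1 -4 0 5 0;1 -4 0 5 0;1 0 0 0 0;1 0 0 0 0")

```text
t: 14.45
tcp_pos: [577.5, 83.9, 114.5]
tcp_rot: [0.639, 0.769, 0.0, 0.0]
ft_force: [0.1, -0.4, -0.1]
grip_width: 0.0
```

```bash
python3 - <<'E'
from h import *
ob=telemetry.get_obs();print(ob['t'],'s,t,z',st(ob['tcp_pos']).round(1),ob['ft_force'].round(1))
p,d,S=plate('scene','s11')
cv2.imwrite('pics/s11.png',cv2.resize(p[200:350,180:380,::-1],None,fx=4,fy=4))
E
```

```text
14.45 s,t,z [2.500e+01 1.000e-01 1.145e+02] [ 0.1 -0.4 -0.1]
```

View pics/s11.png

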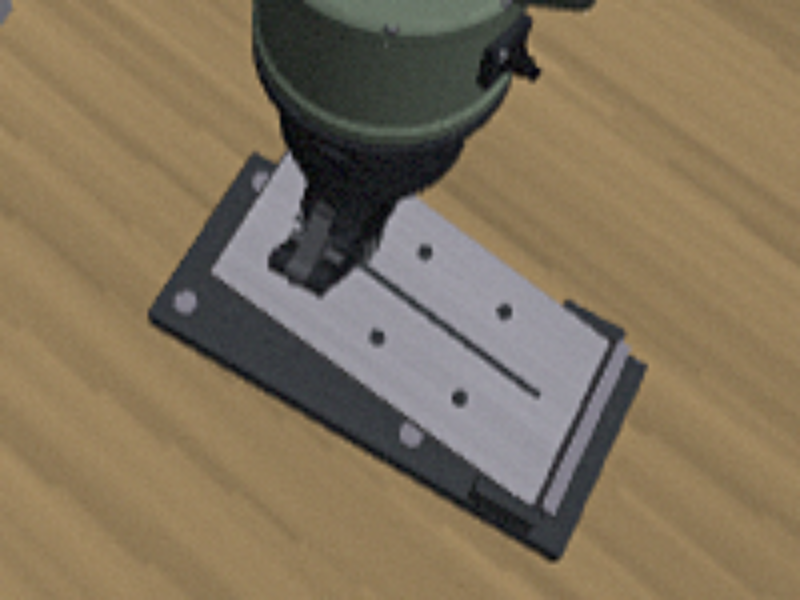

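The plate has sunk on its own and the fingers carry no load. Retract and measure the tilt.

move_arm(steps="1 0 0 -40 0;1 0 0 -50 0;1 0 0 -50 0;1 -50 0 -40 0;1 -55 0 -10 0")

```text
t: 15.12
tcp_pos: [597.5, -18.5, 306.6]
tcp_rot: [0.638, 0.77, 0.001, 0.002]
ft_force: [0.6, -0.3, -0.5]
grip_width: 0.004
```

move_arm(steps="1 -55 0 0 0;1 -55 0 0 0;1 -55 0 0 0;1 -30 0 0 0;1 0 0 0 0")

```text
t: 15.75
tcp_pos: [632.3, -212.5, 302.9]
tcp_rot: [0.64, 0.768, -0.0, -0.0]
ft_force: [0.8, 0.6, -0.1]
grip_width: 0.003
```

```bash
cat >chk.py <<'E'
from h import *
ob=telemetry.get_obs();print(ob['t'],'s,t,z',st(ob['tcp_pos']).round(1),ob['ft_force'].round(1))
import sys
for n in ['top','scene']:
    p,d,S=plate(n)
    y0,x0=(70,90) if n=='top' else (210,190)
    cv2.imwrite(f'pics/{n}{sys.argv[1]}.png',cv2.resize(p[y0:y0+120,x0:x0+160,::-1],None,fx=4,fy=4))
    m=(np.abs(S[...,1])<40)&(S[...,0]<110)&(S[...,0]>-25)&(S[...,2]>40)&(S[...,2]<170)
    a=S[m];c=np.polyfit(a[:,0],a[:,2],1);r=a[:,2]-np.polyval(c,a[:,0]);k=abs(r)<4;c=np.polyfit(a[k,0],a[k,2],1)
    print(n,k.sum(),len(k),'tilt',-np.arctan(c[0]).round(4),'res',np.std(r[k]).round(2),'z at hinge s',np.polyval(c,139.5).round(1))
    s_e=S[(np.abs(S[...,1])<40)&(S[...,2]>60)&(S[...,2]<170)&(S[...,0]>-60)];print(' min s of plate',np.percentile(s_e[:,0],0.5).round(1))
E
python3 chk.py 12
```

```text
15.75 s,t,z [-276.4   -1.2  302.9] [ 0.8  0.6 -0.1]
top 2233 2266 tilt 0.3741 res 1.53 z at hinge s 46.9
 min s of plate -30.9
scene 2836 2837 tilt 0.3758 res 1.2 z at hinge s 46.7
 min s of plate -27.2
```

View pics/scene12.png

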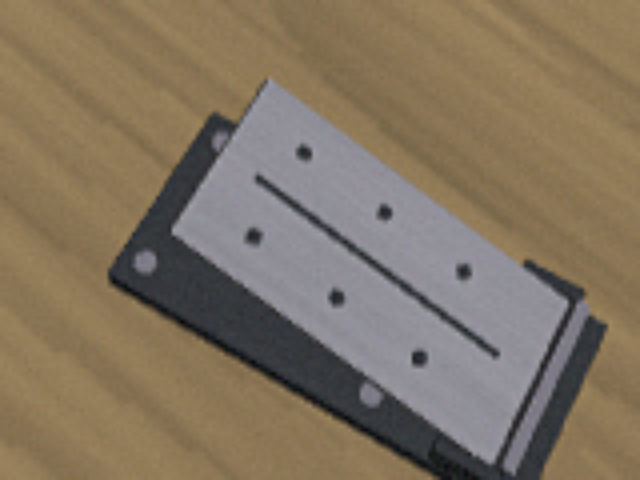

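Tilt reads 0.374 and 0.376 rad from the two cameras, against 0.375 expected. After a short wait I'll check it has settled, with a wrist look under the plate.

move_arm(steps="1 0 0 0 0;1 0 0 0 0;1 0 0 0 0;1 0 0 0 0;1 0 0 0 0")

```text
t: 16.48
tcp_pos: [632.5, -209.9, 303.4]
tcp_rot: [0.639, 0.769, 0.0, -0.0]
ft_force: [-0.3, 0.4, -0.0]
grip_width: 0.001
```

```bash
python3 chk.py 13; python3 - <<'E'
from h import *
p,d=vision.grab_frame('wrist');cv2.imwrite('pics/w13.png',p[:,:,::-1])
E
```

```text
16.475 s,t,z [-273.9   -0.5  303.4] [-0.3  0.4 -0. ]
top 2240 2265 tilt 0.3743 res 1.51 z at hinge s 46.9
 min s of plate -30.9
scene 2842 2846 tilt 0.3756 res 1.18 z at hinge s 46.7
 min s of plate -27.3
```

View pics/w13.png

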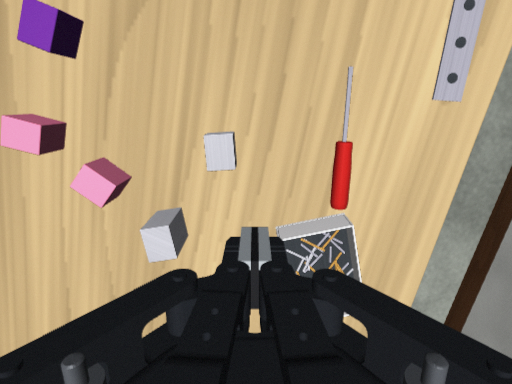

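The wrist view does not reach the table. It shows only the other objects, undisturbed. The tilt is steady and the arm is well clear, so I hand in.

```bash
python3 -c "
from rig import job_done
print(job_done())"
```

```text
the job is handed in; nothing more can be done
None
```

The grey 55 mm block stands on the outline, and the plate is swung down with its roller resting on it. I handed the job in at about 16.5 s with the arm well clear and touching nothing.

- **Block:** I chose it by measured height (35, 55 and 76 mm for the three grey blocks). The first set-down was about 1 mm and 0.4° off, so I lifted it slightly and corrected. The wrist view then showed it centred to about 0.3 mm across the outline and square.
- **Plate:** I pushed it over from behind with the closed fingers, using about 3 N. Below roughly 0.9 rad I followed it down while it sank under its own weight.
- **Last checks:** The tilt read 0.374 rad (top camera) and 0.376 rad (scene camera), against 0.375 expected. Both were unchanged about 0.7 s later.
- **Not checked:** The last wrist picture did not reach the table, so the block under the lowered plate was not seen directly. That it is still in place is inferred from the correct, steady tilt.
- **Disagreement:** The three cameras disagreed by about 3 mm on where the outline is. I settled the position from the wrist view, with block and outline in the same picture.

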